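# Push the tray of oak pegs across the gap between two boards

## Robot

A 7-joint arm with a two-finger parallel gripper is mounted at the origin on the work surface. World frame = base frame: x ahead of the robot, y to its left, z up, the work surface at z = 0. Lengths are in m, angles in degrees, forces in N, time in s.
With the tool pointing down it reaches from about 0.425 to 0.875 m from the base axis. Payload 4.7 kg.
Tool frame: the origin (TCP) lies at the very end of the fingers, on their centre line; the grasp point (between the pads) lies 19 mm behind it; z points along the fingers, y is the line along which they close (so a half turn about z gives the same grasp; the last joint's range is limited). The gripper opens to 87 mm and grips with 3 to 60 N. Pads are 19 mm wide; open, the fingers measure 117 mm over their backs; the gripper's body (75 mm by 190 mm) begins 51 mm behind the grasp point.
Start: joints at [74.433, 18.392, -4.016, 83.108, 1.295, 78.541, -3.26], TCP at [0.183, -0.624, 0.223] pointing down, gripper open.
Joint ranges: [-163.93, 163.93], [-17.29, 119.83], [-79.2, 71.16], [3.27, 140.29], [-89.18, 269.18], [5.43, 117.66], [-154.24, 154.24]. Speed limits (degrees/s): [147.25, 147.25, 180, 180, 180, 180, 180].

## Interface

Orientations are given as [roll, pitch, yaw] about the fixed x, y, z axes, in that order (R = Rz(yaw) Ry(pitch) Rx(roll)).
In Python, from cell import get_obs, read_camera, sign_off, silhouettes gives the robot as it stands.
- The arm moves only by the tool play_rows, never from a script. Its argument "steps" is a list that holds one entry, the list of rows, each a list of 7 numbers: the shift along the tool's x, y, z in m, then the turn, a rotation vector about the tool's x, y, z in rad, then the finger opening in m, from 0 to 0.087. A call has 1 to 12 rows; each row shifts and turns the commanded pose from where the row before left it, along the tool's axes as they then stand; what a row does not reach is not made up. A row lasts 1/10 s, in which the tool goes at most 50 mm and 8.59 degrees, less where a joint would pass 70% of its speed; a pose out of reach is approached as far as the arm can. A call is refused whole if a number of a shift passes 0.05 or a number of a turn 0.15, either way. A call with a gripper value outside its range is refused whole. The fingers move at their own pace and stop on an object; "force" is the grip in N (left out, the last holds). Time passes only in rows, so rows that do not move let the fingers close. It gives the time, the measured TCP pose, the force, the opening and the grip force at its end, in the units of the state.
- get_obs(): the state, without advancing time (a new reading comes with each control period).
- read_camera(name): name is "side" or "top"; returns a dict with "frame" (420x560x3 uint8, red, green, blue), "intrinsics" (3x3 intrinsics, pixels), "view" (4x4, takes a point from world to camera coordinates). Camera axes: x right, y up, looking along -z (the intrinsics and any distortion apply to the point x, -y, -z); pixel columns grow to the right and rows downward; lengths in m; the calibration is good to about 2 mm. A picture is of the moment at which its call begins. There is no depth.
- sign_off(): hands the job in; it is judged then, once.
Trained networks look in the newest picture that a camera, given by its name, has taken for a name from the list of things; names that differ only in an ending like _2 or _b are one class to them, and where a whole thing is asked for, a point or a joint stands for the part that bears it (a point fixed in the world has none). Each returns a list of dicts, best first, with "p" (0 to 1); they miss things now and then, are a little off and sometimes report something else, mostly with a low value. They report only what shows in the picture. A call takes as long as a camera call. They do not tell look-alikes from the thing itself.
- silhouettes(camera, name): "pixels" (420x560 bool, what is visible of it) and "extent" ([left, top, right, bottom] in pixels, round what is visible of it).
The state is a dict: "time_s": time; "qpos": joint angles; "joint_velocities": joint speeds; "effort": joint torques, N m; "tool_pos": TCP position; "tool_rot": TCP orientation; "force": force on the tool from outside, world axes, zero at the start; "wrist_torque": the same for the moment, N m; "grip_width": finger opening in m; "grasp_force": force on a finger pad.
Only numpy, scipy, OpenCV 4.12 (cv2) and the standard library are available. Lean on these libraries where they do the work, as an engineer would, in place of code of your own. Each camera call takes 0.05 s, during which the arm holds its last target. There are 200 camera calls.

## Task

Push the plywood tray that holds the round oak pegs off the board it starts on and across the gap, until the whole tray stands on the other board (the one on the robot's left), clear of the gap and roughly square to it. Keep it flat on the boards all the way: do not lift it, and do not let it tip or sag into the gap. Leave the tray of steel brackets and the tin where they are.

Things in the scene. Friction and masses are not known exactly. Their poses are not given: they have to be found in the camera images.
- gap (a point): Middle of the 60 mm wide open gap between two fixed light-wood boards, at the level of their tops (70 mm above the table). Its x runs along the gap, y across it from the right-hand board (start, -y) to the left-hand one (robot's left, goal, +y), z up. Each board is 320 mm along x and reaches 30 to 270 mm from this point in y; edges at the gap are bevelled so a tray does not catch.
- peg_tray_center (a point): Centre (half-way up) of the tray to push: loose open plywood tray, 100 mm along x, 160 mm along y, 45 mm high, 8 mm walls, flat underside, 0.5 kg, with three dark-brown round pegs fixed in it along y. Starts on the right-hand board, its y across the gap within 5 degrees, 70 mm to one side or the other of the gap's middle. The left-hand board straight opposite is free.
- bracket_tray_center (a point): Bystander: centre (half-way up) of a tray of the same kind and size (axes alike) holding three grey steel angle brackets, on the right-hand board, about 40 mm beside the peg tray.
- tin: Bystander: a closed tin with a blue label, 60 mm across and 65 mm high, upright on the left-hand board straight across the gap from the bracket tray; origin at the centre of its underside. Leave it alone.
Not all that is in view belongs to the job. Leave any blue, pink or turquoise look-alike of the part that bears peg_tray_center alone.

How it is judged (in metres and radians):
On the way:
1. the peg tray bridges the gap, lying flat on both boards (y of peg_tray_center in the frame of gap between -0.04 and 0.04 m and angle between peg_tray_center's own z axis and vertical below 0.09 rad), for 0.1 s.
At the end, for the whole second after the job is handed in: The peg tray stands flat and at rest wholly on the left-hand board: its centre is 110 to 190 mm past the middle of the gap and within 110 mm of it along the gap, its height right to 4 mm, within 15 degrees of square to the gap; the bracket tray and the tin are within 20 mm of where they were (y of peg_tray_center in the frame of gap between 0.11 and 0.19 m and x of peg_tray_center in the frame of gap between -0.11 and 0.11 m and z of peg_tray_center in the frame of gap between 0.0185 and 0.0265 m and angle between peg_tray_center's own z axis and vertical below 0.05 rad and angle between the y axis of peg_tray_center and the y axis of gap, either way round below 0.26 rad and linear speed of peg_tray below 0.02 m/s and distance of each of bracket_tray_center, tin from where it was at the start of the episode below 0.02 m); the robot touches nothing.
It fails at once if the peg tray is tipped by more than about 5 degrees (angle between peg_tray_center's own z axis and vertical above 0.09 rad).
It fails at once if the peg tray sags more than 6 mm into the gap or falls off a board (z of peg_tray_center in the frame of gap below 0.0165 m).
It fails at once if the peg tray is lifted more than 12 mm off the boards (z of peg_tray_center in the frame of gap above 0.0345 m).
It fails at once if the bracket tray is moved more than 20 mm (distance of bracket_tray_center from where it was at the start of the episode above 0.02 m).
It fails at once if the tin is moved more than 20 mm (distance of tin from where it was at the start of the episode above 0.02 m).
It also fails if it takes over 32 s, if anything falls off the work surface, if the arm or the gripper's body presses on something with over 40 N, if the wrist force passes 120 N, or if a joint passes its speed limit or range.

## Working session

There is one attempt and no reset: what is moved stays moved. The work goes in short steps, Python scripts to look and compute and a tool call to move; the robot and the scene stay as the last step left them, time stands still between calls to the robot, and variables do not carry over. Pictures are saved under pics/ and viewed, at most 10 in all, crops included, and the job is handed in when it is done.

Besides the shell and the picture viewer there is one more tool, called as a command line: name --argument value ..., lists and objects as JSON in quotes. play_rows: Moves the arm, as the interface text tells. Its arguments: {"type":"object","properties":{"steps":{"type":"array","items":{"type":"array","items":{"type":"array","items":{"type":"number"}}}},"force":{"type":"number"}},"required":["steps"]}

```bash
mkdir -p pics; cat > h.py <<'E'
import numpy as np, cv2
from cell import *
def proj(c,P):
    P=np.atleast_2d(P); V=np.array(c['view']);K=np.array(c['intrinsics'])
    q=P@V[:3,:3].T+V[:3,3]; q=q*[1,-1,-1]; q=q@K.T
    return q[:,:2]/q[:,2:]
def back(c,uv,z):
    uv=np.atleast_2d(uv).astype(float);V=np.array(c['view']);K=np.array(c['intrinsics'])
    d=np.c_[uv,np.ones(len(uv))]@np.linalg.inv(K).T*[1,-1,-1]
    d=d@V[:3,:3]; o=-V[:3,:3].T@V[:3,3]
    return o+d*((z-o[2])/d[:,2])[:,None]
E
python3 - <<'E'
from h import *
ims=[]
for n in ['top','side']:
    c=read_camera(n); cv2.imwrite(f'pics/{n}0.png',c['frame'][:,:,::-1])
    V=np.array(c['view']);print(n,-V[:3,:3].T@V[:3,3])
    for k in ['peg_tray_center','bracket_tray_center','tin']:
        for s in silhouettes(n,k):
            m=s['pixels'].astype('uint8'); 
            r=cv2.minAreaRect(cv2.findNonZero(m)) if m.any() else None
            print(k,round(s['p'],2),s['extent'], back(c,cv2.boxPoints(r),.115).round(3).tolist() if n=='top' and r else '')
print(get_obs())
E
```

```text
top [ 0.28369302 -0.21021017  1.15787797]
peg_tray_center 0.68 [310.2, 251.4, 354.1, 316.2] [[0.207, -0.281, 0.115], [0.357, -0.291, 0.115], [0.351, -0.39, 0.115], [0.202, -0.377, 0.115]]
peg_tray_center 0.66 [313.1, 163.9, 373.5, 229.5] [[0.538, -0.285, 0.115], [0.586, -0.377, 0.115], [0.448, -0.443, 0.115], [0.401, -0.353, 0.115]]
peg_tray_center 0.63 [206.2, 144.8, 271.9, 183.2] [[0.633, -0.008, 0.115], [0.645, -0.17, 0.115], [0.533, -0.179, 0.115], [0.521, -0.019, 0.115]]
peg_tray_center 0.6 [391.0, 162.3, 458.3, 207.5] [[0.488, -0.477, 0.115], [0.59, -0.486, 0.115], [0.582, -0.652, 0.115], [0.48, -0.64, 0.115]]
bracket_tray_center 0.76 [209.4, 192.5, 272.1, 236.6] [[0.49, -0.021, 0.115], [0.499, -0.181, 0.115], [0.395, -0.187, 0.115], [0.386, -0.029, 0.115]]
tin 0.79 [104.9, 212.2, 136.4, 237.6] [[0.407, 0.238, 0.115], [0.462, 0.215, 0.115], [0.428, 0.143, 0.115], [0.373, 0.166, 0.115]]
side [-0.0460351   0.90473246  0.76821559]
peg_tray_center 0.93 [317.0, 200.4, 374.9, 237.6] 
peg_tray_center 0.63 [260.4, 183.2, 309.0, 210.7] 
peg_tray_center 0.61 [273.4, 158.5, 312.4, 185.0] 
[... 206 characters left out ...]
: 0.4, 'qpos': array([74.43234692, 18.39960989, -4.01581804, 83.1160027 ,  1.29425186,
       78.5421839 , -3.26144747]), 'joint_velocities': array([ 0.0969433 , -0.03889993, -0.04299132, -0.11668011,  0.03346422,
        0.11279143,  0.0273342 ]), 'effort': array([-5.60029221e-04, -4.90453327e+01, -4.02684538e-01, -3.12292528e+01,
       -6.36778702e-02,  3.63042543e-02,  7.58094779e-05]), 'tool_pos': array([ 0.18320949, -0.62358261,  0.22242514]), 'tool_rot': array([-1.79987310e+02,  2.49449014e-03,  1.63747730e+01]), 'force': array([-0.41581784, -0.07950654, -0.47541722]), 'wrist_torque': array([-0.04673702,  0.00072777, -0.03239025]), 'grasp_force': 0.0, 'grip_width': 0.0869045453763748}
```

View pics/top0.png

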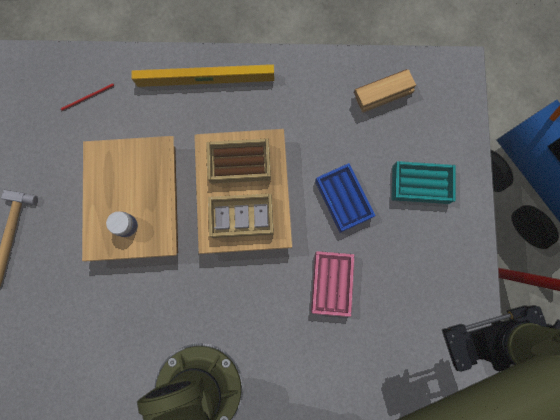

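View pics/side0.png

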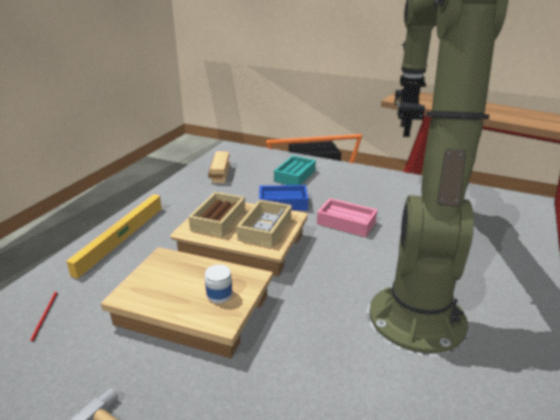

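The top view shows the brown-peg tray at about (239,160), on the right board. The bracket tray is at (241,216) and the tin at (121,224). Board corners are near (195,134), (285,130), (291,249), (197,253) and (82,141), (174,137), (177,258), (83,262).

```bash
python3 - <<'E'
from h import *
from scipy.optimize import minimize
c=read_camera('top'); f=c['frame']
R=back(c,[(195,134),(285,130),(291,249),(197,253)],.07);L=back(c,[(82,141),(174,137),(177,258),(83,262)],.07)
print(R.round(3)[:,:2].tolist(),L.round(3)[:,:2].tolist())
for k in ['peg_tray_center','bracket_tray_center']:
    for s in silhouettes('top',k):
        e=s['extent']
        if e[0]>290 : continue
        m=s['pixels'].astype('uint8')
        def cost(p):
            a=np.radians(p[2]);Rm=np.array([[np.cos(a),-np.sin(a)],[np.sin(a),np.cos(a)]])
            q=np.array([[sx*.05,sy*.08] for sx,sy in((1,1),(1,-1),(-1,-1),(-1,1))])@Rm.T+p[:2]
            P=np.r_[np.c_[q,np.full(4,.07)],np.c_[q,np.full(4,.115)]]
            h=cv2.convexHull(proj(c,P).astype('float32'))
            M=np.zeros((1680,2240),'uint8');cv2.fillConvexPoly(M,(h*4+1.5).round().astype(int),1)
            return -(M&B).sum()/(M|B).sum()
        B=cv2.resize(m,(2240,1680),interpolation=cv2.INTER_NEAREST)
        x0=[.58 if k[0]=='p' else .44,-.095,4]
        r=minimize(cost,x0,method='Nelder-Mead',options=dict(initial_simplex=[x0,[x0[0]+.01,x0[1],4],[x0[0],x0[1]+.01,4],[x0[0],x0[1],8]],maxiter=120))
        print(k,s['p'],r.x.round(4),r.fun)
E
```

```text
[[0.669, 0.029], [0.683, -0.214], [0.363, -0.234], [0.349, 0.008]] [[0.645, 0.332], [0.659, 0.085], [0.336, 0.059], [0.322, 0.3]]
peg_tray_center 0.57 [4.26700e-01 8.30000e-03 1.33333e+01] 0.0
bracket_tray_center 0.88 [ 5.91200e-01  2.72000e-02 -5.34486e+01] 0.0<stdin>:17: RuntimeWarning: overflow encountered in scalar negative
```

```bash
python3 - <<'E'
from h import *
from scipy.optimize import minimize
c=read_camera('top')
for k in ['peg_tray_center','bracket_tray_center']:
    for s in silhouettes('top',k):
        e=s['extent']
        if e[0]>290 : continue
        B=cv2.resize(s['pixels'].astype('uint8'),(2240,1680),interpolation=cv2.INTER_NEAREST)
        def cost(p):
            a=np.radians(p[2]);Rm=np.array([[np.cos(a),-np.sin(a)],[np.sin(a),np.cos(a)]])
            q=np.array([[sx*.05,sy*.08] for sx,sy in((1,1),(1,-1),(-1,-1),(-1,1))])@Rm.T+p[:2]
            P=np.r_[np.c_[q,np.full(4,.07)],np.c_[q,np.full(4,.115)]]
            h=cv2.convexHull(proj(c,P).astype('float32'))
            M=np.zeros((1680,2240),'uint8');cv2.fillConvexPoly(M,(h*4+1.5).round().astype(int),1)
            return -float((M&B).sum())/float((M|B).sum())
        x0=[.58 if e[1]<170 else .44,-.095,4]
        r=minimize(cost,x0,method='Nelder-Mead',options=dict(initial_simplex=[x0,[x0[0]+.01,x0[1],4],[x0[0],x0[1]+.01,4],[x0[0],x0[1],8]],maxiter=120))
        print(k,s['p'],e,r.x.round(4),r.fun)
E
```

```text
peg_tray_center 0.93 [203.7, 140.6, 272.4, 184.4] [ 0.5893 -0.0945  3.8518] -0.9772183090406118
bracket_tray_center 0.9 [208.6, 191.5, 271.7, 235.9] [ 0.4453 -0.1042  4.4237] -0.965993841943209
bracket_tray_center 0.23 [207.3, 140.0, 270.1, 182.7] [ 0.5892 -0.0935  3.9383] -0.9647869235259778
```

play_rows --steps '[[[0.04,-0.022,0,0,0,0,0.05],[0.04,-0.022,0,0,0,0,0.05],[0.04,-0.022,0,0,0,0,0.05],[0.04,-0.022,0,0,0,0,0.05],[0.04,-0.022,0,0,0,0,0.05],[0.04,-0.022,0,0,0,0,0.05],[0.04,-0.022,0,0,0,0,0.05],[0.04,-0.022,0,0,0,0,0.05],[0.04,-0.022,0,0,0,0,0.05],[0.04,-0.022,0,0,0,0,0.05],[0.04,-0.022,0,0,0,0,0.05],[0.03,-0.02,0,0,0,0,0.05]]]'

```text
time_s: 1.9
tool_pos: [0.5623, -0.2371, 0.2228]
tool_rot: [-180.0, -0.1, 16.5]
force: [0.6, 0.2, -0.3]
grip_width: 0.0499
grasp_force: 0.0
```

play_rows --steps '[[[0,0,0,0,0,-0.135,0.05],[0,0,0,0,0,-0.135,0.05],[0,0,0,0,0,-0.135,0.05],[0,0,0,0,0,-0.135,0.05],[0,0,0,0,0,-0.135,0.05],[0,0,0,0,0,-0.135,0.05],[0,0,0,0,0,-0.135,0.05],[0,0,0,0,0,-0.135,0.05],[0,0,0,0,0,-0.135,0.05],[0,0,0,0,0,-0.135,0.05],[0,0,0,0,0,0,0.05],[0,0,0,0,0,0,0.05]]]'

```text
time_s: 3.1
tool_pos: [0.5603, -0.2399, 0.2226]
tool_rot: [180.0, 0.0, 93.5]
force: [0.3, 0.5, -0.8]
grip_width: 0.0498
grasp_force: 0.0
```

play_rows --steps '[[[0.015,0.019,0,0,0,0,0.05],[0.016,0.019,0,0,0,0,0.05],[0,0,0.03,0,0,0,0.05],[0,0,0.03,0,0,0,0.05],[0,0,0.02,0,0,0,0.05],[0,0,0,0,0,0,0.05]]]'

```text
time_s: 3.7
tool_pos: [0.5939, -0.2059, 0.1391]
tool_rot: [-179.7, -0.1, 93.6]
force: [-1.1, -0.0, -0.6]
grip_width: 0.0498
grasp_force: 0.0
```

```bash
python3 - <<'E'
from h import *
a=[]
for n,(u,v) in dict(top=(140,90),side=(140,130)).items():
    c=read_camera(n); p=proj(c,[get_obs()['tool_pos']])[0];print(n,p)
    a.append(cv2.resize(c['frame'][v:v+170,u:u+170,::-1],(400,400)))
cv2.imwrite('pics/a1.png',np.hstack(a))
E
```

```text
top [281.78558573 153.71748428]
side [233.30469611 181.48227689]
```

View pics/a1.png

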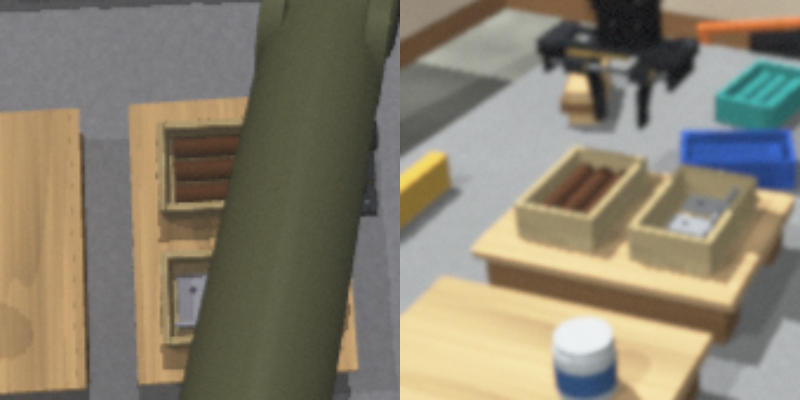

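The left crop (top camera) shows the arm over the tray. The right crop (side camera) shows both fingers at (597,105) and (643,110), just behind the tray's rear wall and centred on it. I'll go down and make contact slowly.

play_rows --steps '[[[0,0,0.02,0,0,0,0.05],[0,0,0.02,0,0,0,0.05],[0,0,0.015,0,0,0,0.05],[0,0,0,0,0,0,0.05],[0.005,0,0,0,0,0,0.05],[0.005,0,0,0,0,0,0.05],[0.005,0,0,0,0,0,0.05],[0.005,0,0,0,0,0,0.05],[0.005,0,0,0,0,0,0.05],[0.005,0,0,0,0,0,0.05],[0.005,0,0,0,0,0,0.05],[0,0,0,0,0,0,0.05]]]'

```text
time_s: 5.0
tool_pos: [0.5944, -0.1713, 0.0882]
tool_rot: [179.9, 0.0, 93.7]
force: [0.8, -2.7, 1.8]
grip_width: 0.0498
grasp_force: 1.5
```

```bash
python3 - <<'E'
from h import *
a=[]
for n,(u,v) in dict(top=(140,90),side=(140,130)).items():
    c=read_camera(n)
    a.append(cv2.resize(c['frame'][v:v+170,u:u+170,::-1],(400,400)))
cv2.imwrite('pics/a2.png',np.hstack(a))
E
```

```text
(no output)
```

View pics/a2.png

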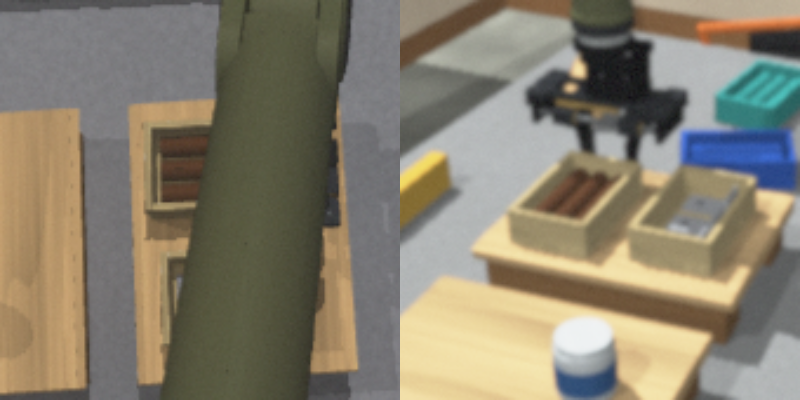

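The tray is moving: its front edge in the top crop went from about 163 to 148. Both fingers press on the rear wall at 2.7 N, and the tray is still square. I'll keep pushing.

play_rows --steps '[[[0.008,0,0,0,0,0,0.05],[0.012,0,0,0,0,0,0.05],[0.012,0,0,0,0,0,0.05],[0.012,0,0,0,0,0,0.05],[0.012,0,0,0,0,0,0.05],[0.012,0,0,0,0,0,0.05],[0.012,0,0,0,0,0,0.05],[0.012,0,0,0,0,0,0.05],[0.012,0,0,0,0,0,0.05],[0.01,0,0,0,0,0,0.05],[0.006,0,0,0,0,0,0.05],[0,0,0,0,0,0,0.05]]]'

```text
time_s: 6.3
tool_pos: [0.5858, -0.0498, 0.0874]
tool_rot: [-180.0, -0.1, 93.8]
force: [0.7, -0.6, 1.2]
grip_width: 0.05
grasp_force: 0.4
```

```bash
python3 - <<'E'
from h import *
a=[]
for n,(u,v) in dict(top=(80,90),side=(120,150)).items():
    c=read_camera(n)
    a.append(cv2.resize(c['frame'][v:v+170,u:u+170,::-1],(400,400)))
cv2.imwrite('pics/a3.png',np.hstack(a))
E
```

```text
(no output)
```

View pics/a3.png

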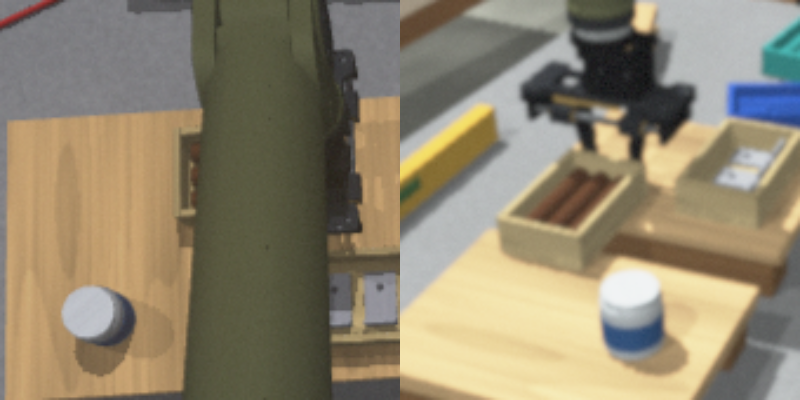

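The tray lies flat and square across the gap, its front edge just onto the left board at about (180,170) in the left crop. The tin is untouched. It needs about 0.16 m more.

play_rows --steps '[[[0.006,0,0,0,0,0,0.05],[0.01,0,0,0,0,0,0.05],[0.012,0,0,0,0,0,0.05],[0.012,0,0,0,0,0,0.05],[0.012,0,0,0,0,0,0.05],[0.012,0,0,0,0,0,0.05],[0.012,0,0,0,0,0,0.05],[0.012,0,0,0,0,0,0.05],[0.012,0,0,0,0,0,0.05],[0.012,0,0,0,0,0,0.05],[0.012,0,0,0,0,0,0.05],[0.012,0,0,0,0,0,0.05]]]'

```text
time_s: 7.6
tool_pos: [0.5772, 0.085, 0.0875]
tool_rot: [-180.0, 0.0, 93.7]
force: [-0.3, -2.2, -2.2]
grip_width: 0.0498
grasp_force: 1.1
```

play_rows --steps '[[[0.01,0,0,0,0,0,0.05],[0.008,0,0,0,0,0,0.05],[0.006,0,0,0,0,0,0.05],[0.004,0,0,0,0,0,0.05],[0,0,0,0,0,0,0.05],[0,0,0,0,0,0,0.05],[-0.02,0,0,0,0,0,0.05],[-0.04,0,0,0,0,0,0.05],[-0.04,0,0,0,0,0,0.05],[-0.04,0,0,0,0,0,0.05],[0,0,-0.03,0,0,0,0.05],[0,0,-0.04,0,0,0,0.05]]]'

```text
time_s: 8.8
tool_pos: [0.583, -0.0298, 0.1563]
tool_rot: [-179.8, -0.1, 93.5]
force: [-0.6, -0.2, -0.4]
grip_width: 0.0498
grasp_force: 0.0
```

play_rows --steps '[[[-0.03,0,-0.03,0,0,0,0.05],[-0.04,0,0,0,0,0,0.05],[-0.04,0,0,0,0,0,0.05],[-0.04,0,0,0,0,0,0.05],[-0.02,0,0,0,0,0,0.05],[0,0,0,0,0,0,0.05]]]'

```text
time_s: 9.4
tool_pos: [0.5951, -0.2013, 0.1871]
tool_rot: [-180.0, 0.0, 93.4]
force: [0.2, -0.3, -0.2]
grip_width: 0.0499
grasp_force: 0.0
```

```bash
python3 - <<'E'
from h import *
c=read_camera('top'); cv2.imwrite('pics/a4.png',c['frame'][:,:,::-1])
for s in silhouettes('top','peg_tray_center'):
    m=s['pixels'].astype('uint8'); r=cv2.minAreaRect(cv2.findNonZero(m)); b=back(c,cv2.boxPoints(r),.115)[:,:2]
    x,y=b.mean(0)-[.503,.045]; print(round(s['p'],2),s['extent'],b.round(3).tolist(),'gap xy',x+.065*y,y-.065*x)
E
```

```text
0.93 [390.2, 161.2, 455.3, 205.6] [[0.488, -0.479], [0.59, -0.488], [0.582, -0.651], [0.48, -0.639]] gap xy -0.0075599351954065 -0.6113128461260722
0.81 [315.3, 163.5, 376.0, 231.9] [[0.542, -0.285], [0.589, -0.379], [0.448, -0.443], [0.402, -0.351]] gap xy -0.03450850568268614 -0.40888970321859286
0.77 [308.6, 252.6, 356.7, 316.1] [[0.205, -0.281], [0.357, -0.291], [0.352, -0.389], [0.2, -0.377]] gap xy -0.249257723251868 -0.3650704061714593
0.58 [90.7, 145.6, 157.0, 190.7] [[0.615, 0.295], [0.627, 0.119], [0.517, 0.107], [0.505, 0.28]] gap xy 0.07305926712656086 0.15082060496476055
```

View pics/a4.png

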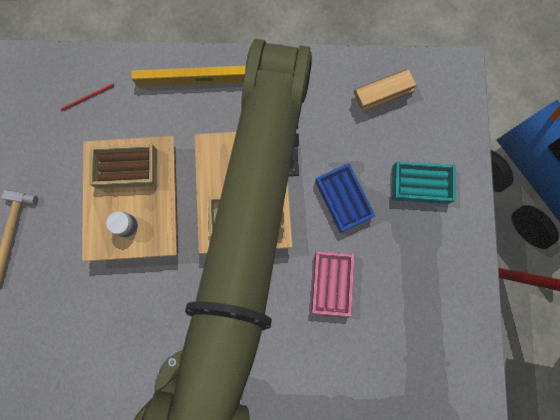

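The peg tray now stands at about (123,166), wholly on the left board and square to the gap. Measured in the gap frame it is at (0.073, 0.151). The tin is still at (121,224), and the arm is clear of everything.

```bash
python3 -c "from cell import *;print(sign_off())"
```

```text
the job is handed in; nothing more can be done
None
```

I pushed the peg tray flat across the gap and handed the job in at about 9.5 s. The last top picture shows it square and wholly on the left board, centred about 151 mm past the middle of the gap and 73 mm along it. The tin is unmoved and the arm is clear. The arm hides most of the bracket tray in that picture, but the fingers never came near it.

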